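Close up the slide-staining bench

TASK

Close up the staining bench: the square reagent bottle has toppled over and its orange cap has worked loose, so stand it upright in the yellow spill tray, setting it down gently rather than dropping it, and once it stands there press its cap fully home. Also swing the lid of the open black slide box shut and press it fully home, and press the raised blue lid of the glass staining dish down until it is fully seated. Leave everything else on the bench where it is.

Things in the scene. Friction and masses are not known exactly. Their poses are not given: they have to be found in the camera images.
- bottle: Loose square reagent bottle, pale blue, white label, about 0.26 kg, lying on one flat side. Body 56 x 56 x 118 mm, then a neck 34 mm in diameter and an orange cap; 150 mm over all with the cap home. Origin on its axis, 75 mm from the base; z runs along the bottle towards the cap (level now, straight up when it stands); x and y are square to its flat sides.
- bottle_base (a point): Centre of the underside of the bottle, 75 mm from the bottle's origin; same axes as the bottle.
- bottle_cap (a joint): How far the bottle's orange press-on cap (42 mm diameter, 24 mm tall) stands out from home, m: 0 = fully home, up to 0.012. It is stiff, stays where it is left, and needs about 7 N along the bottle's axis.
- bottle_cap_top (a point): Centre of the outer face of the orange cap, 150 mm from the base along the bottle's axis when home.
- tray: Fixed yellow spill tray, 100 (x) x 180 (y) x 18 mm high, wall 4 mm, floor 4 mm thick. Origin under its centre on the bench, z up. The low amber jar stands in its +y half (near y = +50 mm); its -y half is free for the bottle.
- slidebox: Fixed black slide box, base 110 (x) x 150 (y) x 36 mm high, open on top with a hinged lid. Origin under its centre on the bench; the hinge runs along y on its +x edge, the lid's free edge is at -x when shut.
- slidebox_lid (a joint): Angle of the slide box's lid, rad: 0 = shut and fully home, grows as the free edge rises; ajar at the start. Stiff hinge: it stays where it is left and takes about 5 N near its free edge.
- slidebox_lid_hinge (a point): Point on the lid's hinge axis, in the middle of its width, 36.5 mm above the bench. Lid's own axes: y along the hinge, -x towards the free edge, z out of its outer face.
- slidebox_lid_front (a point): Point on the lid's outer (top) face, mid-width, 95 mm from the hinge and 15 mm from the free edge. The lid is a slab 110 x 150 mm, 12 mm thick, lying on z = 0 to 12 mm of its own axes.
- dish: Fixed clear glass staining dish, 85 (x) x 105 (y) x 75 mm high. Origin under its centre on the bench, z up.
- dish_lid (a joint): How far the dish's blue press-fit lid stands above home, m: 0 = fully seated, up to 0.016. It is stiff, stays where it is left, and needs about 8 N downwards.
- dish_lid_top (a point): Centre of the flat top of the blue lid (89 x 109 mm, 10 mm thick); 85.5 mm above the bench when seated.
- jar: Loose amber glass jar with white lid, 56 mm diameter, 80 mm tall, standing in the tray. Leave it. Origin under its centre.
- stock_bottle: Loose upright square bottle with a white cap, 64 x 64 x 170 mm, behind. Leave it. Origin under its centre.
- spray: Loose spray bottle, 68 mm diameter, 191 mm tall, head reaching 50 mm to its -x side. Leave it. Origin under its centre.
- pump: Loose green pump bottle, 62 mm diameter, 139 mm tall. Leave it. Origin under its centre.
- closed_box: Loose second black slide box, already shut, plain block 90 (x) x 150 (y) x 36 mm with a white label. Leave it. Origin under its centre.
- rack: Loose white slide rack, 75 x 100 x 60 mm high. Leave it. Origin under its centre.
- timer: Loose white bench timer lying flat, 65 x 80 x 25 mm. Leave it. Origin under its centre.
Mind the look-alikes: they are no part of the job. Leave any turquoise look-alike of the tray alone.

How it is judged:
By the outcome, as a careful person would: the job done as asked, in the order asked, and still so for the second after the job is handed in, with the robot touching nothing.
It also fails if it takes over 72 s, if anything falls off the work surface, if the arm or the gripper's body presses on something with over 40 N, if the wrist force passes 120 N, or if a joint passes its speed limit or range.

ROBOT

A 6-joint arm with a two-finger parallel gripper is mounted at the origin on the work surface. World frame = base frame: x ahead of the robot, y to its left, z up, the work surface at z = 0. Lengths are in m, angles in rad, forces in N, time in s.
With the tool pointing down it reaches from about 0.275 to 1 m from the base axis. Payload 8.4 kg.
Tool frame: the origin (TCP) lies at the very end of the fingers, on their centre line; the grasp point (between the pads) lies 19 mm behind it (grip_point_offset is the distance from the TCP to the grasp point, in m); z points along the fingers, x is the direction in which the jaws open and shut, and the axes are right-handed (so a half turn about z gives the same grasp; the last joint's range is limited). The gripper opens to 85 mm and grips with 20 to 120 N. Pads are 22 mm wide; open, the fingers measure 114 mm over their backs; the gripper's body (76 mm by 85 mm) begins 54 mm behind the grasp point. The pads swing forward as they close: fully open they stand 13 mm farther back than shut.
Start: joints at [-1.227, 0.353, 1.633, -0, 1.155, -0.002], TCP at [0.212, -0.588, 0.231] pointing down, gripper open.
Joint ranges: [-2.63, 2.63], [-0.92, 2.1], [0.06, 2.66], [-1.3, 4.44], [0, 2.69], [-3.02, 3.02]. Speed limits (rad/s): [2.22, 2.22, 2.79, 3.14, 3.14, 3.14].

INTERFACE

Orientations are given as a 3x3 rotation matrix whose columns are the frame's x, y, z axes.
In Python, from bench import state, snapshot, calibration, finish_job, grip_point_offset gives the robot as it stands.
- The arm moves only by the shell command python3 -m jog 'ROWS' [OPENING] [FORCE]. ROWS is JSON, one flat list of numbers, 6 for each row, row after row: the shift along the tool's x, y, z in units of 2 cm (1.0 is 2 cm), then the turn, a rotation vector about the tool's x, y, z in units of 10 degrees (1.0 is 10 degrees). In form: [x, y, z, rx, ry, rz, x, y, z, rx, ry, rz, ...]. A call has 1 to 12 rows; each row shifts and turns the pose as measured when the row begins, along the tool's axes as they then stand; what a row does not reach is not made up. A row lasts 1/8 s, in which the tool goes at most 62.5 mm and 10.7 degrees, less where a joint would pass 70% of its speed; a pose out of reach is approached as far as the arm can. A call with a number of a shift or a turn outside -1 to 1 is refused whole. A call with a gripper value outside its range is refused whole. OPENING is the gripper command: -1 is shut, 1 is fully open, values between are in proportion, set as the call begins (- or left out, the last holds). The fingers move at their own pace and stop on an object; FORCE is the grip in N (left out, the last holds). Time passes only in rows, so rows that do not move let the fingers close. It gives the time, the measured TCP pose, the force and the opening at its end, in the units of the state.
- state(): the state, without advancing time (a new reading comes with each control period).
- snapshot(name): name is "side" or "top" or "wrist"; returns the picture (400x640x3 uint8, red, green, blue); there is no depth.
- calibration(name): a dict with "fx", "fy", "cx", "cy" (pixels), "R" (3x3) and "t" (3): a world point X has camera coordinates R X + t. Camera axes: x right, y down, z forward; pixel columns grow to the right and rows downward; lengths in m; the calibration is good to about 2 mm. A picture is of the moment at which its call begins: read the wrist's pose just before it. calibration takes no time and is no camera call; for the wrist camera it gives the pose at the moment of the call.
- finish_job(): hands the job in, once; it reports no verdict.
The state is a dict: "time": time; "joints": joint angles; "qvel": joint speeds; "effort": joint torques, N m; "tool_pos": TCP position; "ee_rot": TCP orientation; "contact_force": force on the tool from outside, world axes, zero at the start; "ft_torque": the same for the moment, N m; "finger_gap": finger opening in m.
Only numpy, scipy, OpenCV 4.12 (cv2) and the standard library are available. Lean on these libraries where they do the work, as an engineer would, in place of code of your own. Each camera call takes 0.05 s, during which the arm holds its last target. There are 200 camera calls.

## Working session

There is one attempt and no reset: what is moved stays moved. The work goes in short steps, Python scripts to look and compute and a shell command to move; the robot and the scene stay as the last step left them, time stands still between calls to the robot, and variables do not carry over. Pictures are saved under pics/ and viewed, about 8 in all and at most 12, crops included, and the job is handed in when it is done.

```bash
mkdir -p pics; ls
cat > h.py <<'E'
import numpy as np, cv2
from bench import *
def save(cam,name,crop=None,s=1):
    im=snapshot(cam); im=cv2.cvtColor(im,cv2.COLOR_RGB2BGR)
    cv2.imwrite(f'pics/raw_{name}.png',im)
    if crop: im=im[crop[1]:crop[3],crop[0]:crop[2]]
    if s!=1: im=cv2.resize(im,None,fx=s,fy=s,interpolation=cv2.INTER_CUBIC)
    cv2.imwrite(f'pics/{name}.png',im)
def pix2z(c,u,v,z):
    R=np.array(c['R']);t=np.array(c['t'])
    d=R.T@np.array([(u-c['cx'])/c['fx'],(v-c['cy'])/c['fy'],1]);o=-R.T@t
    return o+d*(z-o[2])/d[2]
def proj(c,X):
    p=np.array(c['R'])@np.array(X)+np.array(c['t'])
    return c['fx']*p[0]/p[2]+c['cx'],c['fy']*p[1]/p[2]+c['cy']
E
python3 - <<'E'
from h import *
save('top','top1',s=1.25); save('side','side1',s=1.25)
for n in('top','side'):
    c=calibration(n);print(n,c, -np.array(c['R']).T@np.array(c['t']))
s=state();print(s['tool_pos'],s['ee_rot'],s['contact_force'],grip_point_offset)
E
```

```text
pics
top {'fx': 454.43203144165943, 'fy': 454.43203144165943, 'cx': 309.88113649494727, 'cy': 196.9684104593074, 'R': array([[-0.02451492, -0.99969045, -0.00424559],
       [-0.99389117,  0.0248294 , -0.10753533],
       [ 0.10760745,  0.00158344, -0.9941922 ]]), 't': array([0.07471682, 0.57703485, 1.66426961])} [0.39625371 0.057731   1.71697271]
side {'fx': 460.70244111439666, 'fy': 460.70244111439666, 'cx': 318.67881153559154, 'cy': 198.6809829862424, 'R': array([[-0.94534611, -0.3254733 , -0.01969414],
       [-0.17823431,  0.56637485, -0.80464406],
       [ 0.27304442, -0.75715696, -0.59343077]]), 't': array([0.54787362, 0.11935011, 1.69862574])} [0.07540219 1.39684764 1.11484105]
[ 0.21169971 -0.5876189   0.23062628] [[ 3.38972502e-01 -9.40796185e-01 -4.25904075e-04]
 [-9.40795469e-01 -3.38972769e-01  1.16073578e-03]
 [-1.23638568e-03  7.23111189e-06 -9.99999236e-01]] [0.11568126 0.43672416 0.76352058] 0.0187
```

View pics/top1.png

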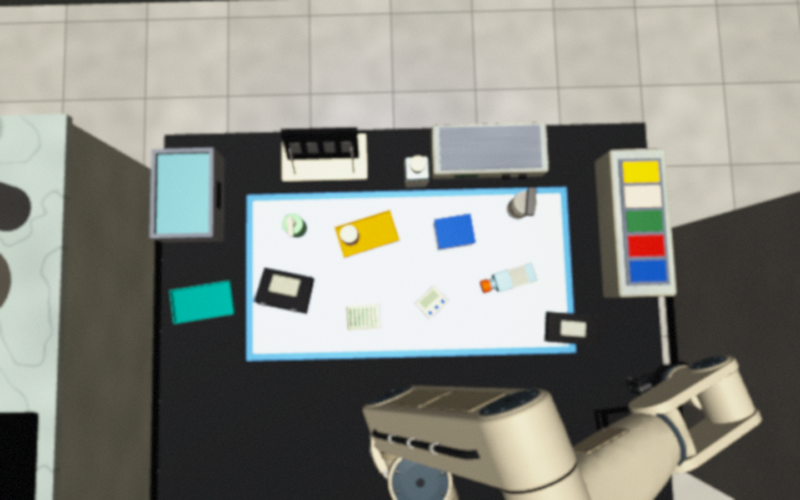

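View pics/side1.png

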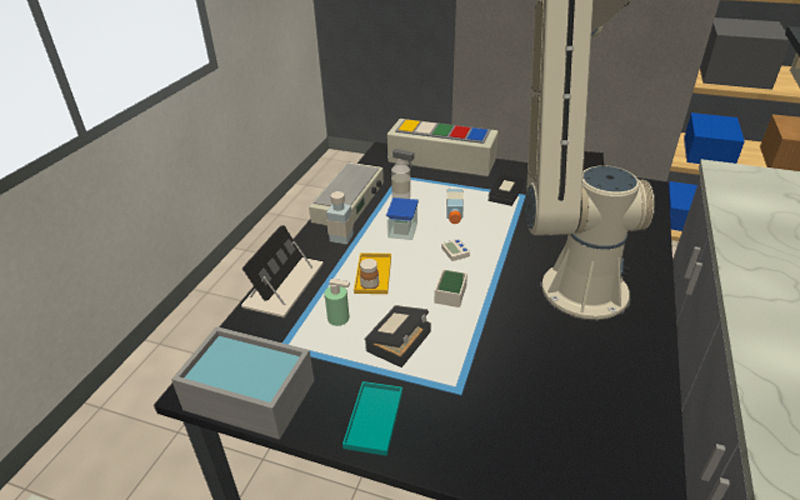

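Top (shown at 1.25×):
- **Bottle:** bottle with orange cap at (508,278), cap at (486,285). The look-alike is the white-capped stock bottle at (415,168).
- **Tray:** yellow tray at (367,233). The turquoise decoy is at (201,302).
- **Slide box:** ajar box at (285,290). The shut one is at (567,328).
- **Dish:** blue lid at (455,231).

I'll check these in an enlarged crop.

Run:
```python
import cv2
im=cv2.imread('pics/raw_top1.png')
c=im[145:290,195:465]
cv2.imwrite('pics/c1.png',cv2.resize(c[:,:135],None,fx=5,fy=4,interpolation=cv2.INTER_CUBIC)) if 0 else None
a=cv2.resize(im[160:260,195:330],None,fx=5.9,fy=5.9,interpolation=cv2.INTER_CUBIC)
b=cv2.resize(im[160:260,330:465],None,fx=5.9,fy=5.9,interpolation=cv2.INTER_CUBIC)
cv2.imwrite('pics/ca.png',a);cv2.imwrite('pics/cb.png',b)
```

```text
(no output)
```

View pics/ca.png

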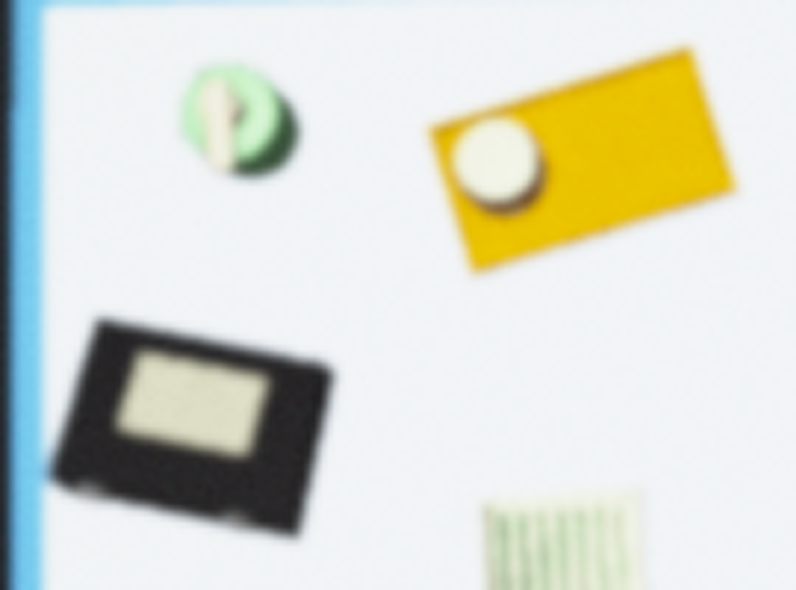

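View pics/cb.png

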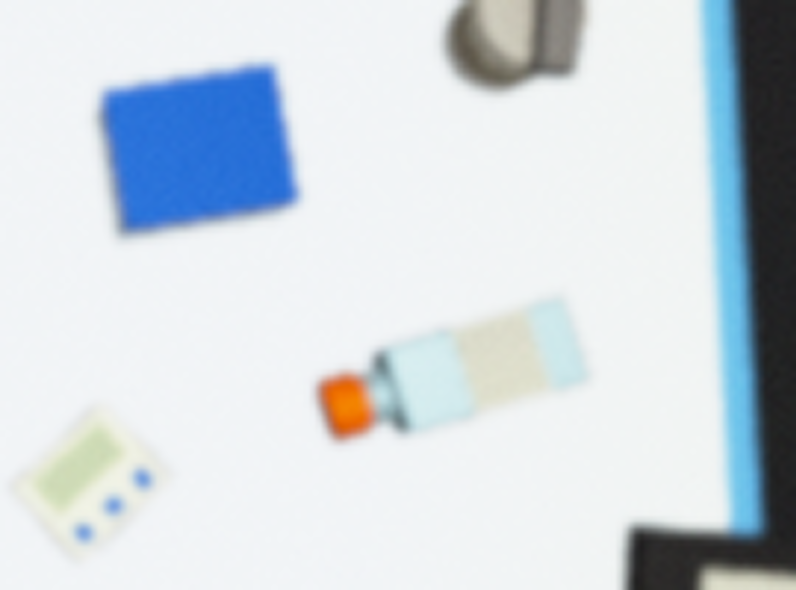

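Run:
```python
from h import *
np.set_printoptions(precision=4,suppress=True)
c=calibration('top')
A=lambda x,y,z:pix2z(c,195+x/5.9-.4,160+y/5.9-.4,z)
B=lambda x,y,z:pix2z(c,330+x/5.9-.4,160+y/5.9-.4,z)
T=[A(*p,.018) for p in((431,127),(690,47),(736,188),(474,271))]
print('tray',np.mean(T,0),'\n',np.array(T)); d=T[0]-T[1]+T[3]-T[2];print('ydir yaw',np.degrees(np.arctan2(-d[0],d[1])), [np.linalg.norm(T[i]-T[(i+1)%4]) for i in range(4)])
D=[B(*p,.097) for p in((103,93),(273,67),(297,200),(123,232))]
d=D[0]-D[1]+D[3]-D[2];print('dish',np.mean(D,0),np.degrees(np.arctan2(-d[0],d[1])),[np.linalg.norm(D[i]-D[(i+1)%4]) for i in range(4)])
L=[A(100,320,.048),A(333,370,.048)];F=[A(50,480,.085),A(298,535,.085)]
d=L[0]-L[1];print('box hinge',np.mean(L,0),'yaw',np.degrees(np.arctan2(-d[0],d[1])),np.linalg.norm(d))
for z in(.06,.07,.08,.09,.1):
  F=[A(50,480,z),A(298,535,z)];print(z,np.mean(F,0),np.linalg.norm(F[0]-F[1]))
b=[B(*p,.056) for p in((558,297),(588,378),(408,432),(383,350))];
base=(b[0]+b[1])/2;sh=(b[2]+b[3])/2;ax=sh-base
print('bottle base',base,'shoulder',sh,np.linalg.norm(ax),np.degrees(np.arctan2(ax[1],ax[0])))
print('cap end',(B(318,382,.028)+B(343,438,.028))/2)
for n,p,z in(('jar',(498,158),.08),):print(n,A(*p,z))
print('stock',pix2z(c,332,130,.17),'spray',pix2z(c,415,160,.15))
```

```text
tray [0.6219 0.1216 0.018 ] 
 [[0.6443 0.2184 0.018 ]
 [0.6919 0.0514 0.018 ]
 [0.6001 0.0243 0.018 ]
 [0.5511 0.1924 0.018 ]]
ydir yaw 16.091688968488032 [np.float64(0.17367712520480463), np.float64(0.09576269054636692), np.float64(0.17506180274912972), np.float64(0.09675595970675095)]
dish [ 0.6113 -0.1328  0.097 ] 8.195354882993868 [np.float64(0.10522298833615874), np.float64(0.08290437956565799), np.float64(0.10769416407265779), np.float64(0.0860995626350153)]
box hinge [0.5061 0.3514 0.048 ] yaw -13.48453248262212 0.14925751946394267
0.06 [0.4059 0.376  0.06  ] 0.15697048945795977
0.07 [0.4058 0.3741 0.07  ] 0.1560231564799238
0.08 [0.4058 0.3722 0.08  ] 0.15507582350188784
0.09 [0.4057 0.3702 0.09  ] 0.1541284905238519
0.1 [0.4057 0.3683 0.1   ] 0.1531811575458159
bottle base [ 0.4925 -0.3648  0.056 ] shoulder [ 0.4621 -0.2534  0.056 ] 0.1153981959610579 105.25752713130575
cap end [ 0.4523 -0.2173  0.028 ]
jar [0.6149 0.1715 0.08  ]
stock [ 0.796  -0.0225  0.17  ] spray [ 0.6866 -0.3103  0.15  ]
```

```bash
cat >> h.py <<'E'
from scipy.linalg import expm,logm
from scipy.spatial.transform import Rotation as Ro
np.set_printoptions(precision=3,suppress=True)
def H(R,p):
    T=np.eye(4);T[:3,:3]=R;T[:3,3]=p;return T
def plan(R,p,n=None,T0=None):
    """identical row, to be repeated n times, that carries the tool from T0 (now) to (R,p)"""
    s=state();T0=H(np.array(s['ee_rot']),s['tool_pos']) if T0 is None else T0
    L=np.real(logm(np.linalg.inv(T0)@H(R,p)))
    for k in ([n] if n else range(1,40)):
        D=expm(L/k);row=np.r_[D[:3,3]/.02,np.degrees(Ro.from_matrix(D[:3,:3]).as_rotvec())/10]
        if n or abs(row).max()<.97:break
    path=[(T0@expm(L*i/k))[:3,3] for i in range(0,k+1,max(1,k//4))]
    print('row x',k,row,'path',np.array(path).tolist() if 0 else np.round(path,3).tolist());return H(R,p)
def frame(z,x):
    z=np.array(z,float);z/=np.linalg.norm(z);x=np.array(x,float);x-=z*(x@z);x/=np.linalg.norm(x)
    return np.c_[x,np.cross(z,x),z]
def st():
    s=state();print('t',s['time'],'q',np.array(s['joints']),'p',np.array(s['tool_pos']),'F',np.array(s['contact_force']),'gap',s['finger_gap'])
E
cat > tg.py <<'E'
from h import *
th=np.radians(105.3);a=np.array([np.cos(th),np.sin(th),0]);xr=np.array([np.sin(th),-np.cos(th),0])
al=np.radians(25)
zg=np.cos(al)*np.array([0,0,-1])-np.sin(al)*a
Rg=frame(zg,xr); g=np.array([.4925,-.3648,0.032])+.08*a; Pg=g+.0187*zg
E
python3 - <<'E'
from tg import *
Rd=frame([0,0,-1],xr); P1=Pg-.12*zg
print(Pg,P1)
plan(Rg,P1)
E
```

```text
[ 0.473 -0.295  0.015] [ 0.46  -0.246  0.124]
row x 25 [ 0.085 -0.952  0.023 -0.081  0.075 -0.336] path [[0.212, -0.588, 0.231], [0.317, -0.543, 0.224], [0.399, -0.466, 0.206], [0.45, -0.369, 0.175], [0.462, -0.264, 0.132]]
```

```bash
python3 -m jog '[0.085,-0.95,0.02,-0.08,0.075,-0.34,0.085,-0.95,0.02,-0.08,0.075,-0.34,0.085,-0.95,0.02,-0.08,0.075,-0.34,0.085,-0.95,0.02,-0.08,0.075,-0.34,0.085,-0.95,0.02,-0.08,0.075,-0.34,0.085,-0.95,0.02,-0.08,0.075,-0.34,0.085,-0.95,0.02,-0.08,0.075,-0.34,0.085,-0.95,0.02,-0.08,0.075,-0.34,0.085,-0.95,0.02,-0.08,0.075,-0.34,0.085,-0.95,0.02,-0.08,0.075,-0.34,0.085,-0.95,0.02,-0.08,0.075,-0.34,0.085,-0.95,0.02,-0.08,0.075,-0.34]' 1
python3 - <<'E'
from tg import *
st();plan(Rg,Pg-.12*zg)
E
```

```text
time: 1.6
tool_pos: [0.4055, -0.4552, 0.2022]
ee_rot: [[0.892, -0.452, -0.024], [-0.445, -0.866, -0.227], [0.082, 0.213, -0.974]]
contact_force: [-0.1, -0.3, 0.1]
finger_gap: 0.0855
t 1.6 q [-0.742  0.293  1.811 -0.234  0.912 -0.139] p [ 0.406 -0.455  0.202] F [-0.11  -0.341  0.055] gap 0.08554463177134218
row x 13 [ 0.091 -0.898  0.024 -0.08   0.07  -0.316] path [[0.406, -0.455, 0.202], [0.432, -0.41, 0.189], [0.451, -0.362, 0.172], [0.46, -0.312, 0.153], [0.462, -0.263, 0.132]]
```

```bash
python3 -m jog '[0.09,-0.95,0.02,-0.09,0.07,-0.34,0.09,-0.95,0.02,-0.09,0.07,-0.34,0.09,-0.95,0.02,-0.09,0.07,-0.34,0.09,-0.95,0.02,-0.09,0.07,-0.34,0.09,-0.95,0.02,-0.09,0.07,-0.34,0.09,-0.95,0.02,-0.09,0.07,-0.34,0.09,-0.95,0.02,-0.09,0.07,-0.34,0.09,-0.95,0.02,-0.09,0.07,-0.34,0.09,-0.95,0.02,-0.09,0.07,-0.34,0.09,-0.95,0.02,-0.09,0.07,-0.34,0.09,-0.95,0.02,-0.09,0.07,-0.34,0.09,-0.95,0.02,-0.09,0.07,-0.34]' 1
python3 - <<'E'
from tg import *
st();plan(Rg,Pg-.12*zg)
c=calibration('wrist');save('wrist','w1')
for s in (0,.118):
  for e in(-.028,.028): print(s,e,proj(c,np.array([.4925,-.3648,.056])+s*a+e*xr))
E
```

```text
time: 3.1
tool_pos: [0.4605, -0.2367, 0.1229]
ee_rot: [[0.954, 0.277, 0.114], [0.299, -0.858, -0.416], [-0.017, 0.431, -0.902]]
contact_force: [0.4, 0.6, 0.4]
finger_gap: 0.0857
t 3.1 q [-0.223  0.266  2.155 -0.711  0.623  0.035] p [ 0.46  -0.237  0.123] F [0.368 0.551 0.375] gap 0.08572454696257314
row x 1 [-0.165  0.43   0.158  0.058  0.     0.234] path [[0.46, -0.237, 0.123], [0.46, -0.246, 0.124]]
0 -0.028 (np.float64(288.7851225223387), np.float64(284.227872370567))
0 0.028 (np.float64(347.2304047048903), np.float64(286.3087908455212))
0.118 -0.028 (np.float64(281.82866016367655), np.float64(188.7745056492938))
0.118 0.028 (np.float64(361.32076520174195), np.float64(191.86745036009475))
```

View pics/w1.png

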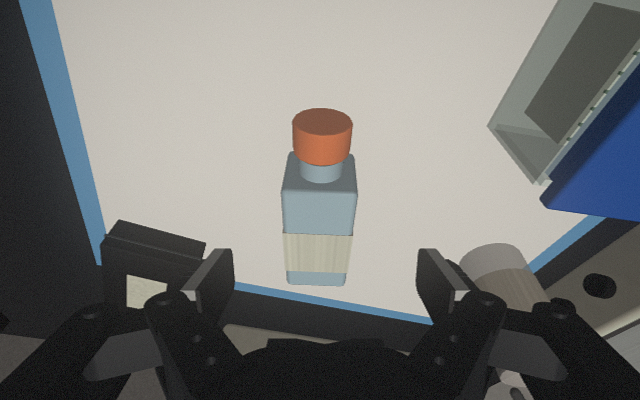

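The wrist view shows the bottle base at (288–346, 285) and shoulder at (282–357, 192), within 4 px of the prediction. The fingers straddle it, so I'll descend.

Run:
```python
from tg import *
plan(Rg,Pg,8)
```

```text
row x 8 [-0.012  0.066  0.767  0.006  0.001  0.032] path [[0.459, -0.235, 0.121], [0.463, -0.25, 0.095], [0.466, -0.265, 0.068], [0.47, -0.28, 0.042], [0.473, -0.295, 0.015]]
```

```bash
python3 -m jog '[0,0.15,0.75,0,0,0.1,0,0.15,0.75,0,0,0.1,0,0.1,0.75,0,0,0.1,0,0.05,0.75,0,0,0,0,0.05,0.75,0,0,0,0,0,0.75,0,0,0,0,0,0.6,0,0,0,0,0,0.4,0,0,0,0,0,0,0,0,0]' 1
python3 - <<'E'
from tg import *
st();plan(Rg,Pg)
E
```

```text
time: 4.28
tool_pos: [0.4765, -0.2989, 0.0185]
ee_rot: [[0.97, 0.215, 0.111], [0.242, -0.877, -0.414], [0.008, 0.429, -0.903]]
contact_force: [-0.4, 0.5, -0.4]
finger_gap: 0.0856
t 4.275 q [-0.347  0.512  2.126 -1.009  0.429  0.328] p [ 0.476 -0.299  0.018] F [-0.392  0.489 -0.44 ] gap 0.0856494454076133
row x 1 [-0.102 -0.267  0.061  0.04   0.014 -0.139] path [[0.476, -0.299, 0.018], [0.473, -0.295, 0.015]]
```

```bash
python3 -m jog '[-0.1,-0.25,0.1,0,0,-0.1,0,0,0,0,0,0,0,0,0,0,0,0,0,0,0,0,0,0,0,0,0,0,0,0,0,0,0,0,0,0]' -1 45 && python3 -c "
from h import *
st()"
```

```text
time: 5.03
tool_pos: [0.4732, -0.2951, 0.0146]
ee_rot: [[0.966, 0.233, 0.111], [0.258, -0.873, -0.414], [0.001, 0.429, -0.904]]
contact_force: [0.3, -0.2, -3.5]
finger_gap: 0.0557
t 5.025 q [-0.342  0.517  2.136 -1.034  0.423  0.342] p [ 0.473 -0.295  0.015] F [ 0.347 -0.181 -3.466] gap 0.05572396485662362
```

```bash
cat >> tg.py <<'E'
def Rup(deg):
    f=np.radians(deg);return frame([np.cos(f)*np.cos(al),np.sin(f)*np.cos(al),-np.sin(al)],[np.sin(f),-np.cos(f),0])
E
python3 -m jog '[0,0.41,-0.86,0,0,0,0,0.41,-0.86,0,0,0,0,0.41,-0.86,0,0,0,0,0.41,-0.86,0,0,0,0,0.41,-0.86,0,0,0,0,0.41,-0.86,0,0,0,0,0.41,-0.86,0,0,0,0,0.41,-0.86,0,0,0,0,0.41,-0.86,0,0,0,0,0.41,-0.86,0,0,0]' -
python3 - <<'E'
from tg import *
st()
for ph in (105,90):
  R=Rup(ph);plan(R,np.array([.48,-.2,.30])+.0187*R[:,2],12)
E
```

```text
time: 6.28
tool_pos: [0.4696, -0.294, 0.2082]
ee_rot: [[0.967, 0.235, 0.103], [0.256, -0.875, -0.41], [-0.006, 0.423, -0.906]]
contact_force: [-0.9, 0.4, -3.1]
finger_gap: 0.0557
t 6.275 q [-0.343  0.164  2.029 -0.531  0.768 -0.25 ] p [ 0.47  -0.294  0.208] F [-0.895  0.351 -3.051] gap 0.0557379163262776
row x 12 [ 0.142 -0.575 -0.237  0.75   0.002 -0.002] path [[0.47, -0.294, 0.208], [0.468, -0.256, 0.211], [0.468, -0.222, 0.228], [0.47, -0.197, 0.257], [0.476, -0.184, 0.292]]
row x 12 [ 0.134 -0.59  -0.228  0.746  0.05   0.128] path [[0.47, -0.294, 0.208], [0.468, -0.256, 0.211], [0.47, -0.221, 0.228], [0.473, -0.195, 0.256], [0.48, -0.183, 0.292]]
```

```bash
python3 -m jog '[0.14,-0.58,-0.23,0.75,0,0,0.14,-0.58,-0.23,0.75,0,0,0.14,-0.58,-0.23,0.75,0,0,0.14,-0.58,-0.23,0.75,0,0,0.14,-0.58,-0.23,0.75,0,0,0.14,-0.58,-0.23,0.75,0,0]' -
python3 - <<'E'
from tg import *
st()
for ph in (105,90,60):
  R=Rup(ph);plan(R,np.array([.48,-.2,.30])+.0187*R[:,2])
E
```

```text
time: 7.02
tool_pos: [0.4665, -0.2174, 0.2311]
ee_rot: [[0.965, 0.243, -0.098], [0.262, -0.899, 0.351], [-0.003, -0.364, -0.931]]
contact_force: [-0.4, 0.1, -4.0]
finger_gap: 0.0557
t 7.025 q [-0.596  0.343  1.705  0.241  1.39  -0.94 ] p [ 0.466 -0.217  0.231] F [-0.406  0.06  -3.964] gap 0.055671956539017964
row x 5 [ 0.175 -0.632 -0.293  0.873  0.005  0.   ] path [[0.466, -0.217, 0.231], [0.467, -0.207, 0.241], [0.469, -0.198, 0.253], [0.47, -0.192, 0.265], [0.473, -0.187, 0.278], [0.476, -0.184, 0.292]]
row x 5 [ 0.208 -0.643 -0.28   0.868  0.215  0.225] path [[0.466, -0.217, 0.231], [0.468, -0.207, 0.241], [0.47, -0.198, 0.252], [0.473, -0.191, 0.265], [0.476, -0.186, 0.278], [0.48, -0.183, 0.292]]
row x 5 [ 0.269 -0.652 -0.261  0.828  0.635  0.672] path [[0.466, -0.217, 0.231], [0.469, -0.206, 0.241], [0.473, -0.197, 0.252], [0.478, -0.19, 0.265], [0.483, -0.186, 0.278], [0.488, -0.185, 0.292]]
```

```bash
python3 -m jog '[0.2,-0.64,-0.28,0.87,0.2,0.2,0.2,-0.64,-0.28,0.87,0.2,0.2,0.2,-0.64,-0.28,0.87,0.2,0.2,0.2,-0.64,-0.28,0.87,0.2,0.2,0.2,-0.64,-0.28,0.87,0.2,0.2]' -
python3 - <<'E'
from tg import *
st()
ty=np.radians(16.1);X=np.array([np.cos(ty),np.sin(ty),0]);Y=np.array([-np.sin(ty),np.cos(ty),0])
pb=np.array([.622,.122,0])-.047*Y+.002*X;print('place',pb)
for ph in (60,40,16):
  R=Rup(ph);plan(R,pb+[0,0,.25]+.0187*R[:,2])
E
```

```text
time: 7.65
tool_pos: [0.48, -0.1849, 0.294]
ee_rot: [[1.0, 0.012, -0.016], [0.02, -0.405, 0.914], [0.004, -0.914, -0.405]]
contact_force: [0.1, 1.0, -4.3]
finger_gap: 0.0556
t 7.65 q [-0.8    0.603  1.572  0.72   1.895 -0.94 ] p [ 0.48  -0.185  0.294] F [ 0.086  0.998 -4.265] gap 0.05562905108359783
place [0.637 0.077 0.   ]
row x 16 [ 0.305 -0.254  0.954 -0.007  0.176  0.082] path [[0.48, -0.185, 0.294], [0.507, -0.108, 0.282], [0.544, -0.035, 0.269], [0.59, 0.032, 0.256], [0.645, 0.092, 0.242]]
row x 17 [ 0.152 -0.26   0.943 -0.007  0.273  0.126] path [[0.48, -0.185, 0.294], [0.497, -0.109, 0.282], [0.529, -0.037, 0.27], [0.575, 0.026, 0.258], [0.634, 0.077, 0.245]]
row x 18 [-0.023 -0.261  0.925 -0.006  0.379  0.174] path [[0.48, -0.185, 0.294], [0.485, -0.109, 0.283], [0.512, -0.038, 0.272], [0.557, 0.022, 0.26], [0.618, 0.067, 0.248]]
```

```bash
python3 -m jog '[0,-0.2,0.95,0,0.38,0.17,0,-0.2,0.95,0,0.38,0.17,0,-0.2,0.95,0,0.38,0.17,0,-0.2,0.95,0,0.38,0.17,0,-0.2,0.95,0,0.38,0.17,0,-0.2,0.95,0,0.38,0.17,0,-0.2,0.95,0,0.38,0.17,0,-0.2,0.95,0,0.38,0.17,0,-0.2,0.95,0,0.38,0.17]' -
python3 - <<'E'
from tg import *
st()
pb=np.array([.637,.077,0])
for ph in (40,16):
  R=Rup(ph);plan(R,pb+[0,0,.25]+.0187*R[:,2])
E
```

```text
time: 8.78
tool_pos: [0.5264, -0.0243, 0.2489]
ee_rot: [[0.791, -0.255, 0.556], [-0.612, -0.329, 0.72], [-0.001, -0.909, -0.416]]
contact_force: [0.1, 0.3, -4.0]
finger_gap: 0.0556
t 8.775 q [-0.682  0.347  2.177  1.293  1.239 -0.911] p [ 0.526 -0.024  0.249] F [ 0.15   0.306 -3.975] gap 0.05560821713081601
row x 8 [ 0.085 -0.397  0.964 -0.005  0.14   0.064] path [[0.526, -0.024, 0.249], [0.555, 0.006, 0.247], [0.585, 0.035, 0.246], [0.617, 0.062, 0.244], [0.65, 0.088, 0.242]]
row x 8 [-0.063 -0.4    0.97  -0.005  0.412  0.19 ] path [[0.526, -0.024, 0.249], [0.551, 0.009, 0.247], [0.581, 0.039, 0.246], [0.616, 0.063, 0.244], [0.653, 0.082, 0.242]]
```

```bash
python3 -m jog '[-0.06,-0.4,0.96,0,0.41,0.19,-0.06,-0.4,0.96,0,0.41,0.19,-0.06,-0.4,0.96,0,0.41,0.19,-0.06,-0.4,0.96,0,0.41,0.19,-0.06,-0.4,0.96,0,0.41,0.19,-0.06,-0.4,0.96,0,0.41,0.19,-0.06,-0.4,0.96,0,0.41,0.19,-0.06,-0.4,0.96,0,0.41,0.19,0,0,0,0,0,0]' -
python3 - <<'E'
from tg import *
st()
pb=np.array([.637,.077,0])
R=Rup(16);plan(R,pb+[0,0,.25]+.0187*R[:,2])
save('wrist','w2')
cw=calibration('side')
save('side','s2',(230,110,400,270),4)
for z in(.17,.004): print(proj(cw,pb+[0,0,z]))
E
```

```text
time: 9.9
tool_pos: [0.6526, 0.0827, 0.2376]
ee_rot: [[0.26, -0.415, 0.872], [-0.966, -0.113, 0.234], [0.001, -0.903, -0.43]]
contact_force: [-0.6, -0.2, -3.2]
finger_gap: 0.0557
t 9.9 q [ 0.003  0.274  2.336  2.732  0.622 -1.347] p [0.653 0.083 0.238] F [-0.587 -0.23  -3.236] gap 0.05570270278993947
row x 1 [ 0.06  -0.212 -0.076  0.048 -0.086 -0.032] path [[0.653, 0.083, 0.238], [0.653, 0.082, 0.242]]
(np.float64(296.43616030537527), np.float64(175.19003394783948))
(np.float64(298.4767223167233), np.float64(210.4299612678208))
```

View pics/s2.png

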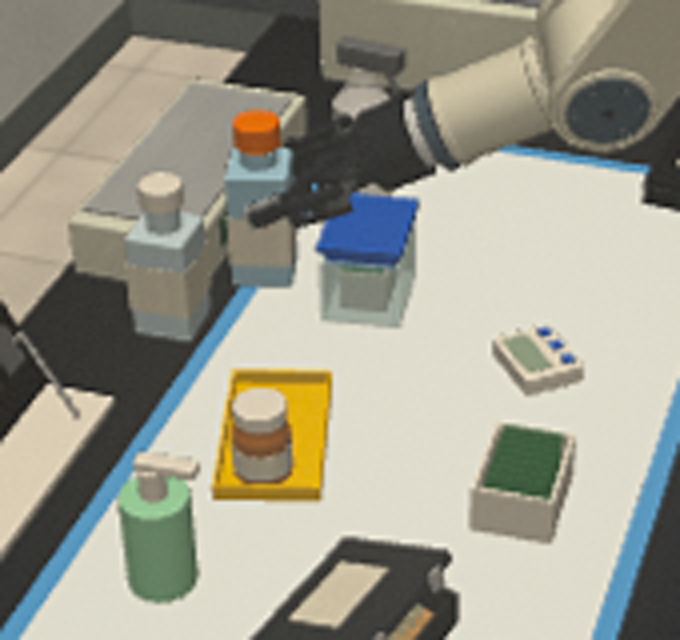

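```bash
python3 -m jog '[0.06,0.7,0.34,0.05,-0.09,-0.03,0,0.9,0.42,0,0,0,0,0.9,0.42,0,0,0,0,0.9,0.42,0,0,0,0,0.9,0.42,0,0,0,0,0.9,0.42,0,0,0,0,0.45,0.21,0,0,0,0,0,0,0,0,0]' -
python3 - <<'E'
from tg import *
st()
pb=np.array([.637,.077,0])
R=Rup(16);plan(R,pb+[0,0,.084]+.0187*R[:,2],1)
c=calibration('side')
for x,y in((232,370),(331,372),(320,497),(215,495)):print(pix2z(c,230+x/4-.4,110+y/4-.4,.018))
save('side','s3',(250,130,350,250),5)
E
```

```text
time: 11.0
tool_pos: [0.6486, 0.0741, 0.1093]
ee_rot: [[0.283, -0.407, 0.868], [-0.959, -0.118, 0.257], [-0.003, -0.906, -0.424]]
contact_force: [-1.0, 0.9, -3.2]
finger_gap: 0.0556
t 11.0 q [-0.044  0.633  2.36   2.781  0.993 -1.51 ] p [0.649 0.074 0.109] F [-1.023  0.922 -3.222] gap 0.055628074457638475
row x 1 [-0.292  1.364  1.005  0.009  0.046  0.004] path [[0.649, 0.074, 0.109], [0.653, 0.082, 0.076]]
[0.691 0.056 0.018]
[0.596 0.03  0.018]
[0.541 0.211 0.018]
[0.634 0.238 0.018]
```

View pics/s3.png

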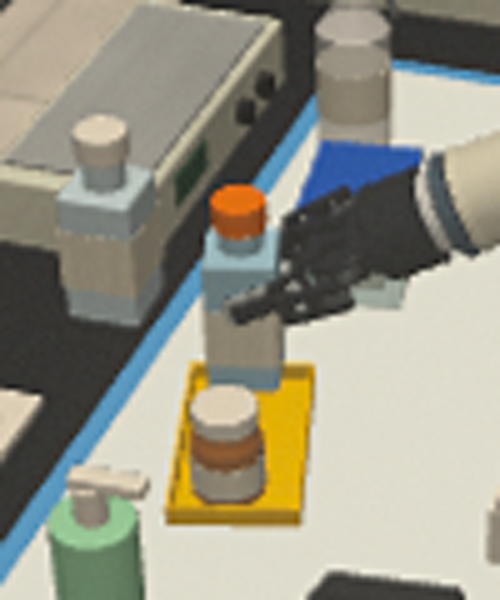

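```bash
python3 -m jog '[-0.4,0.3,0.35,0,0,0,-0.02,0.45,0.2,0,0,0,0,0.2,0.1,0,0,0,0,0,0,0,0,0]' -
python3 - <<'E'
from tg import *
st()
pb=np.array([.637,.079,0])
R=Rup(16);plan(R,pb+[0,0,.084]+.0187*R[:,2],1)
E
```

```text
time: 11.55
tool_pos: [0.6508, 0.0845, 0.0877]
ee_rot: [[0.284, -0.404, 0.87], [-0.959, -0.118, 0.259], [-0.002, -0.907, -0.421]]
contact_force: [0.6, -0.6, -4.1]
finger_gap: 0.0552
t 11.55 q [-0.016  0.697  2.351  2.822  1.048 -1.536] p [0.651 0.085 0.088] F [ 0.614 -0.598 -4.102] gap 0.05519197344489606
row x 1 [ 0.077  0.483  0.341 -0.013  0.051  0.012] path [[0.651, 0.085, 0.088], [0.653, 0.084, 0.076]]
```

```bash
python3 -m jog '[0,0.15,0.12,0,0,0,0,0.12,0.06,0,0,0,0,0.1,0.05,0,0,0,0,0,0,0,0,0]' - ; python3 -m jog '[0,0.08,0.04,0,0,0,0,0.05,0.02,0,0,0,0,0,0,0,0,0]' -
```

```text
time: 12.05
tool_pos: [0.6521, 0.0848, 0.0788]
ee_rot: [[0.284, -0.403, 0.87], [-0.959, -0.118, 0.258], [-0.002, -0.907, -0.42]]
contact_force: [-0.1, -1.0, -3.2]
finger_gap: 0.0555
time: 12.42
tool_pos: [0.6528, 0.0851, 0.0786]
ee_rot: [[0.285, -0.397, 0.872], [-0.959, -0.117, 0.259], [-0.001, -0.91, -0.414]]
contact_force: [0.4, -0.1, -3.5]
finger_gap: 0.0554
```

```bash
python3 -m jog '[0,0.12,0.06,0,0,0,0,0.12,0.06,0,0,0,0,0,0,0,0,0]' -; python3 -m jog '[0,0.12,0.06,0,0,0,0,0.12,0.06,0,0,0]' -
```

```text
time: 12.8
tool_pos: [0.6545, 0.0859, 0.0788]
ee_rot: [[0.286, -0.385, 0.877], [-0.958, -0.115, 0.262], [0.0, -0.916, -0.402]]
contact_force: [-0.1, -0.2, -3.4]
finger_gap: 0.0555
time: 13.05
tool_pos: [0.6559, 0.0862, 0.0786]
ee_rot: [[0.286, -0.374, 0.882], [-0.958, -0.112, 0.263], [0.001, -0.92, -0.391]]
contact_force: [-12.6, -4.0, 21.4]
finger_gap: 0.0554
```

```bash
python3 -m jog '[0,-0.05,-0.08,-0.2,0,0,0,0,0,0,0,0]' -
python3 - <<'E'
from tg import *
st();R=np.array(state()['ee_rot']);print(R[:,2],np.array(state()['tool_pos'])-.0187*R[:,2])
R=Rup(16);plan(R,np.array([.637,.079,.086])+.0187*R[:,2],1)
E
```

```text
time: 13.3
tool_pos: [0.655, 0.0858, 0.0799]
ee_rot: [[0.285, -0.406, 0.868], [-0.958, -0.121, 0.258], [0.001, -0.906, -0.423]]
contact_force: [0.2, 0.5, -3.9]
finger_gap: 0.0556
t 13.3 q [-0.012  0.716  2.339  2.827  1.051 -1.542] p [0.655 0.086 0.08 ] F [ 0.217  0.503 -3.882] gap 0.05556233400695532
[ 0.868  0.258 -0.423] [0.639 0.081 0.088]
row x 1 [ 0.077  0.131 -0.063  0.005  0.052  0.028] path [[0.655, 0.086, 0.08], [0.653, 0.084, 0.078]]
```

```bash
python3 -m jog '[0.05,0.08,0,0,0,0,0,0.05,0.02,0,0,0]' - ; python3 -m jog '[0,0.05,0.02,0,0,0]' -; python3 -m jog '[0,0.05,0.02,0,0,0]' -
```

```text
time: 13.55
tool_pos: [0.6548, 0.0852, 0.0788]
ee_rot: [[0.287, -0.401, 0.87], [-0.958, -0.12, 0.26], [0.001, -0.908, -0.419]]
contact_force: [-7.1, -2.9, 12.2]
finger_gap: 0.0552
time: 13.68
tool_pos: [0.6549, 0.0852, 0.0788]
ee_rot: [[0.287, -0.398, 0.872], [-0.958, -0.119, 0.261], [0.0, -0.91, -0.415]]
contact_force: [-9.7, -2.9, 11.9]
finger_gap: 0.0553
time: 13.8
tool_pos: [0.655, 0.0852, 0.0788]
ee_rot: [[0.286, -0.395, 0.873], [-0.958, -0.118, 0.261], [0.0, -0.911, -0.412]]
contact_force: [-6.6, -1.6, 10.1]
finger_gap: 0.0557
```

```bash
python3 -m jog '[0,0,-0.04,-0.07,0,0,0,0,0,0,0,0]' - ; python3 -m jog '[0,0,0,0,0,0,0,0,0,0,0,0,0,0,0,0,0,0]' 0.65; python3 -m jog '[0,0,-0.3,0,0,0,0,0,-0.5,0,0,0,0,0,-0.7,0,0,0,0,0,-0.9,0,0,0,0,0,-0.9,0,0,0,0,0,-0.9,0,0,0]' 0.65
python3 - <<'E'
from tg import *
st();save('side','s4',(230,110,400,270),4)
E
```

```text
time: 14.05
tool_pos: [0.6545, 0.0848, 0.0789]
ee_rot: [[0.286, -0.405, 0.868], [-0.958, -0.121, 0.259], [0.0, -0.906, -0.423]]
contact_force: [-3.6, -0.7, 3.2]
finger_gap: 0.0553
time: 14.42
tool_pos: [0.6548, 0.0848, 0.0787]
ee_rot: [[0.286, -0.405, 0.869], [-0.958, -0.121, 0.259], [0.0, -0.906, -0.422]]
contact_force: [-0.3, -0.6, -0.3]
finger_gap: 0.0704
time: 15.18
tool_pos: [0.5766, 0.0619, 0.1164]
ee_rot: [[0.286, -0.405, 0.868], [-0.958, -0.121, 0.259], [0.0, -0.906, -0.422]]
contact_force: [0.4, 0.7, 0.2]
finger_gap: 0.0703
t 15.175 q [-0.102  0.62   2.504  2.746  1.118 -1.563] p [0.577 0.062 0.116] F [0.421 0.736 0.203] gap 0.07034473721196137
```

View pics/s4.png

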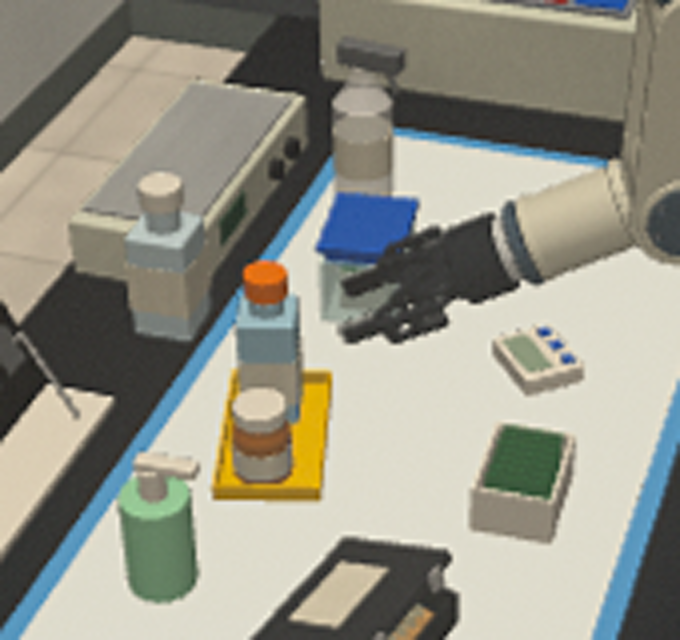

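Run:
```python
from tg import *
R=Rup(75);T=plan(R,np.array([.47,-.03,.28]),10)
f=np.radians(-15);Rd=frame([0,0,-1],[np.cos(f),np.sin(f),0])
plan(Rd,np.array([.6,.06,.24]),9,T0=T)
plan(Rd,np.array([.6,.03,.24]),11,T0=T)
```

```text
row x 10 [-0.021 -0.433 -1.003  0.001 -0.529 -0.247] path [[0.575, 0.062, 0.117], [0.547, 0.053, 0.149], [0.522, 0.038, 0.182], [0.5, 0.019, 0.215], [0.482, -0.004, 0.247], [0.47, -0.03, 0.28]]
row x 9 [ 0.568 -0.433  0.606 -0.722 -0.    -0.   ] path [[0.47, -0.03, 0.28], [0.5, -0.007, 0.284], [0.529, 0.015, 0.28], [0.558, 0.036, 0.269], [0.586, 0.053, 0.251]]
row x 11 [ 0.5   -0.247  0.411 -0.591 -0.    -0.   ] path [[0.47, -0.03, 0.28], [0.494, -0.017, 0.281], [0.518, -0.004, 0.278], [0.542, 0.009, 0.271], [0.566, 0.019, 0.261], [0.589, 0.027, 0.248]]
```

```bash
python3 -m jog '[0,-0.43,-1,0,-0.53,-0.25,0,-0.43,-1,0,-0.53,-0.25,0,-0.43,-1,0,-0.53,-0.25,0,-0.43,-1,0,-0.53,-0.25,0,-0.43,-1,0,-0.53,-0.25,0,-0.43,-1,0,-0.53,-0.25,0,-0.43,-1,0,-0.53,-0.25,0,-0.43,-1,0,-0.53,-0.25,0,-0.43,-1,0,-0.53,-0.25,0,-0.43,-1,0,-0.53,-0.25]' -
python3 - <<'E'
from tg import *
st()
f=np.radians(-15);Rd=frame([0,0,-1],[np.cos(f),np.sin(f),0])
plan(Rd,np.array([.6,.05,.24]),10)
E
```

```text
time: 16.48
tool_pos: [0.4639, -0.0371, 0.2839]
ee_rot: [[0.974, -0.102, 0.201], [-0.225, -0.419, 0.88], [-0.006, -0.902, -0.431]]
contact_force: [0.3, 1.0, -0.1]
finger_gap: 0.0706
t 16.475 q [-0.711  0.38   1.972  0.923  1.567 -0.887] p [ 0.464 -0.037  0.284] F [ 0.294  0.987 -0.055] gap 0.0706227743285806
row x 10 [ 0.558 -0.372  0.544 -0.644  0.014  0.016] path [[0.464, -0.037, 0.284], [0.492, -0.017, 0.286], [0.519, 0.004, 0.283], [0.547, 0.022, 0.274], [0.574, 0.038, 0.259], [0.6, 0.05, 0.24]]
```

Close the fingers on the way.

```bash
python3 -m jog '[0.56,-0.37,0.54,-0.64,0,0,0.56,-0.37,0.54,-0.64,0,0,0.56,-0.37,0.54,-0.64,0,0,0.56,-0.37,0.54,-0.64,0,0,0.56,-0.37,0.54,-0.64,0,0,0.56,-0.37,0.54,-0.64,0,0,0.56,-0.37,0.54,-0.64,0,0,0.56,-0.37,0.54,-0.64,0,0,0.56,-0.37,0.54,-0.64,0,0,0.56,-0.37,0.54,-0.64,0,0]' -1 60
python3 - <<'E'
from tg import *
st()
f=np.radians(-15);Rd=frame([0,0,-1],[np.cos(f),np.sin(f),0])
plan(Rd,np.array([.638,.080,.19]))
save('top','t5',(195,160,465,260),2.9);save('side','s5')
c=calibration('top');print('expect cap top raw',proj(c,[.638,.080,.164]))
im=snapshot('top')[:260].astype(int);m=(im[...,0]>190)&(im[...,1]<130)&(im[...,2]<70);m[:150]=0;ys,xs=np.nonzero(m);print(len(xs),xs.mean() if len(xs) else 0,ys.mean() if len(xs) else 0)
c=calibration('wrist');print('wrist expect',proj(c,[.638,.080,.164]));save('wrist','w5')
E
```

```text
time: 17.73
tool_pos: [0.5997, 0.0463, 0.2403]
ee_rot: [[0.973, -0.232, -0.008], [-0.233, -0.972, -0.028], [-0.002, 0.029, -1.0]]
contact_force: [0.9, -0.5, -0.3]
finger_gap: 0.0001
t 17.725 q [ 0.09   0.314  1.668 -0.029  1.17   0.336] p [0.6   0.046 0.24 ] F [ 0.875 -0.523 -0.313] gap 8.029182196747108e-05
row x 3 [ 0.485 -0.715  0.825  0.055  0.002  0.052] path [[0.6, 0.046, 0.24], [0.612, 0.058, 0.223], [0.625, 0.069, 0.207], [0.638, 0.08, 0.19]]
expect cap top raw (np.float64(303.6304750850904), np.float64(175.92066777888942))
439 516.5512528473804 196.29384965831434
wrist expect (np.float64(368.4579387077109), np.float64(152.4531012147188))
```

View pics/w5.png

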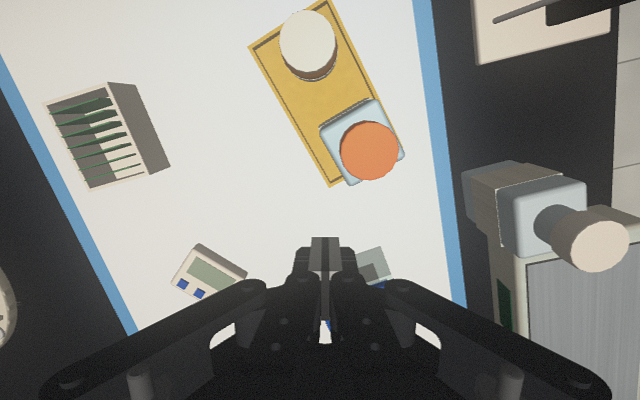

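The wrist view shows the bottle standing inside the tray. Its orange cap is centred at (369,150) against the expected (368,152), so I'll move over it and press.

```bash
python3 -m jog '[0.48,-0.72,0.6,0.05,0,0.05,0.48,-0.72,0.6,0.05,0,0.05,0.48,-0.72,0.6,0.05,0,0.05,0,0,0.3,0,0,0,0,0,0,0,0,0]' -
python3 - <<'E'
from tg import *
f=np.radians(-15);Rd=frame([0,0,-1],[np.cos(f),np.sin(f),0])
plan(Rd,np.array([.638,.081,.17]),1)
E
```

```text
time: 18.55
tool_pos: [0.6385, 0.0811, 0.1935]
ee_rot: [[0.965, -0.262, -0.004], [-0.262, -0.965, 0.007], [-0.006, -0.006, -1.0]]
contact_force: [0.2, -0.1, 0.4]
finger_gap: 0.0001
row x 1 [-0.015  0.016  1.176 -0.035  0.033 -0.02 ] path [[0.638, 0.081, 0.194], [0.638, 0.081, 0.17]]
```

```bash
python3 -m jog '[0,0,0.6,0,0,0,0,0,0.4,0,0,0,0,0,0.2,0,0,0]' - ; python3 -m jog '[0,0,0.2,0,0,0,0,0,0.2,0,0,0,0,0,0.2,0,0,0]' -; python3 -m jog '[0,0,0.2,0,0,0,0,0,0.2,0,0,0]' -
```

```text
time: 18.92
tool_pos: [0.6381, 0.0809, 0.1686]
ee_rot: [[0.965, -0.262, -0.003], [-0.262, -0.965, 0.007], [-0.005, -0.006, -1.0]]
contact_force: [-0.5, 0.5, -0.2]
finger_gap: 0.0
time: 19.3
tool_pos: [0.6389, 0.0809, 0.1579]
ee_rot: [[0.965, -0.262, -0.001], [-0.262, -0.965, 0.008], [-0.003, -0.007, -1.0]]
contact_force: [-2.4, 0.0, 6.8]
finger_gap: -0.0002
time: 19.55
tool_pos: [0.641, 0.0813, 0.1541]
ee_rot: [[0.965, -0.262, 0.004], [-0.262, -0.965, 0.008], [0.002, -0.009, -1.0]]
contact_force: [-7.1, -0.8, 38.4]
finger_gap: 0.0
```

```bash
python3 -m jog '[0,0,-0.3,0,0,0,0,0,-0.7,0,0,0,0,0,-0.9,0,0,0]' - ; python3 -m jog '[0.11,0.9,0,0,0,0,0.11,0.9,0,0,0,0,0.11,0.9,0,0,0,0,0.11,0.9,0,0,0,0,0.11,0.9,0,0,0,0,0.11,0.9,0,0,0,0,0.11,0.9,0,0,0,0,0.11,0.9,0,0,0,0,0.11,0.9,0.2,0,0,0,0.11,0.9,0.4,0,0,0,0.11,0.9,0.5,0,0,0,0,0,0,0,0,0]' -
python3 - <<'E'
from tg import *
st();f=np.radians(-15);Rd=frame([0,0,-1],[np.cos(f),np.sin(f),0])
plan(Rd,np.array([.611,-.133,.12]),1)
c=calibration('wrist');save('wrist','w6')
for z in(.0855,.1015):print(proj(c,[.611,-.133,z]))
E
```

```text
time: 19.92
tool_pos: [0.6407, 0.081, 0.1939]
ee_rot: [[0.965, -0.262, 0.004], [-0.262, -0.965, 0.008], [0.002, -0.009, -1.0]]
contact_force: [-0.3, 0.7, 0.7]
finger_gap: 0.0
time: 21.42
tool_pos: [0.6093, -0.1319, 0.1682]
ee_rot: [[0.965, -0.264, 0.004], [-0.264, -0.965, 0.008], [0.001, -0.009, -1.0]]
contact_force: [0.6, 0.2, -0.5]
finger_gap: 0.0001
t 21.425 q [-0.22   0.413  1.695  0.01   1.031  0.041] p [ 0.609 -0.132  0.168] F [ 0.648  0.228 -0.518] gap 6.406673495407551e-05
row x 1 [ 0.091  0.052  2.412 -0.051 -0.008 -0.03 ] path [[0.609, -0.132, 0.168], [0.611, -0.133, 0.12]]
(np.float64(327.24624357620087), np.float64(207.8905934503502))
(np.float64(327.440890100218), np.float64(214.29328453044695))
```

```bash
python3 -m jog '[0.05,0.05,0.9,0,0,0,0,0,0.9,0,0,0,0,0,0.7,0,0,0,0,0,0.4,0,0,0,0,0,0.1,0,0,0]' - ; python3 -m jog '[0,0,0.25,0,0,0,0,0,0.25,0,0,0,0,0,0.25,0,0,0]' -; python3 -m jog '[0,0,0.2,0,0,0,0,0,0.2,0,0,0]' -
```

```text
time: 22.1
tool_pos: [0.6107, -0.13, 0.1037]
ee_rot: [[0.965, -0.262, 0.003], [-0.262, -0.965, 0.009], [0.001, -0.01, -1.0]]
contact_force: [0.2, -0.0, -0.5]
finger_gap: -0.0003
time: 22.48
tool_pos: [0.6113, -0.13, 0.0897]
ee_rot: [[0.965, -0.261, 0.005], [-0.261, -0.965, 0.009], [0.002, -0.01, -1.0]]
contact_force: [-3.2, 0.4, 7.8]
finger_gap: 0.0001
time: 22.72
tool_pos: [0.6116, -0.1301, 0.0851]
ee_rot: [[0.965, -0.262, 0.005], [-0.262, -0.965, 0.009], [0.003, -0.01, -1.0]]
contact_force: [-16.7, 4.2, 52.0]
finger_gap: -0.0001
```

```bash
python3 -m jog '[0,0,-0.4,0,0,0,0,0,-0.9,0,0,0,0,0,-0.9,0,0,0,0,0,-0.9,0,0,0,-0.6,-0.8,-0.9,0,0,0,-0.68,-0.9,-0.9,0,0,0,-0.68,-0.9,0,0,0,0,-0.68,-0.9,0,0,0,0,-0.68,-0.9,0,0,0,0,-0.68,-0.9,0,0,0,0,-0.68,-0.9,0,0,0,0,-0.68,-0.9,0,0,0,0]' - ; python3 -m jog '[-0.68,-0.9,0,0,0,0,-0.68,-0.9,0,0,0,0,-0.68,-0.9,0,0,0,0,-0.68,-0.9,0,0,0,0,-0.68,-0.9,0,0,0,0,-0.68,-0.9,0,0,0,0,-0.68,-0.9,0,0,0,0,-0.68,-0.9,0,0,0,0,-0.68,-0.9,0,0,0,0,-0.68,-0.9,0,0,0,0,-0.68,-0.9,0,0,0,0,-0.68,-0.9,0,0,0,0]' -
python3 - <<'E'
from tg import *
st();f=np.radians(-15);Rd=frame([0,0,-1],[np.cos(f),np.sin(f),0])
plan(Rd,np.array([.410,.374,.11]),5)
E
```

```text
time: 24.22
tool_pos: [0.5413, 0.0409, 0.19]
ee_rot: [[0.965, -0.263, 0.006], [-0.263, -0.965, 0.008], [0.004, -0.009, -1.0]]
contact_force: [-0.2, 0.5, -1.0]
finger_gap: -0.0002
time: 25.72
tool_pos: [0.4238, 0.3046, 0.1824]
ee_rot: [[0.966, -0.259, -0.008], [-0.259, -0.966, 0.002], [-0.009, 0.0, -1.0]]
contact_force: [-0.3, -0.5, 0.0]
finger_gap: 0.0003
t 25.725 q [0.616 0.252 1.897 0.008 0.998 0.874] p [0.424 0.305 0.182] F [-0.344 -0.522  0.041] gap 0.0002739681135689184
row x 5 [-0.309 -0.634  0.725  0.     0.01   0.   ] path [[0.424, 0.305, 0.182], [0.421, 0.319, 0.168], [0.418, 0.332, 0.153], [0.415, 0.346, 0.139], [0.413, 0.36, 0.124], [0.41, 0.374, 0.11]]
```

```bash
python3 -m jog '[-0.39,-0.8,0.3,0,0,0,-0.39,-0.8,0.3,0,0,0,-0.39,-0.8,0.3,0,0,0,-0.39,-0.7,0.3,0,0,0,0,0,0,0,0,0]' -
python3 - <<'E'
from tg import *
st()
c=calibration('wrist');save('wrist','w7')
h=np.array([.502,.352]);u=np.array([-.972,.233]);v=np.array([.233,.972])
for t in(0,15,20,25):
  t_=np.radians(t)
  for s in(-.075,.075):
    q=h+u*(.11*np.cos(t_)-.012*np.sin(t_))+v*s; print(t,s,np.array(proj(c,[*q,.0365+.11*np.sin(t_)+.012*np.cos(t_)])))
E
```

```text
time: 26.35
tool_pos: [0.4065, 0.3774, 0.1549]
ee_rot: [[0.966, -0.257, -0.011], [-0.257, -0.967, 0.0], [-0.01, 0.003, -1.0]]
contact_force: [0.6, 0.2, 0.3]
finger_gap: -0.0002
t 26.35 q [0.741 0.336 1.85  0.009 0.964 0.996] p [0.406 0.377 0.155] F [0.594 0.168 0.311] gap -0.00018113749320747638
0 -0.075 [316.034 279.582]
0 0.075 [309.696 108.417]
15 -0.075 [323.036 297.27 ]
15 0.075 [317.24  107.664]
20 -0.075 [327.725 303.619]
20 0.075 [322.628 107.316]
25 -0.075 [333.728 310.113]
25 0.075 [329.674 106.917]
```

View pics/w7.png

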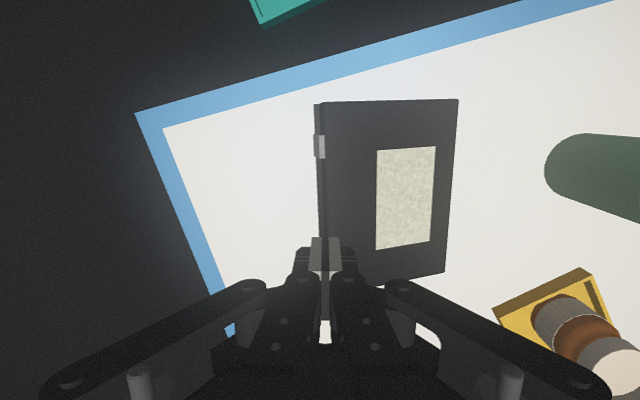

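```bash
python3 -m jog '[0.65,0,0.9,0,0,0,0,0,0.9,0,0,0,0,0,0.9,0,0,0,0,0,0.4,0,0,0]' -; python3 -m jog '[0,0,0.4,0,0,0,0,0,0.4,0,0,0,0,0,0.4,0,0,0]' -; python3 -m jog '[0,0,0.3,0,0,0,0,0,0.3,0,0,0]' -
```

```text
time: 26.9
tool_pos: [0.4222, 0.3708, 0.0895]
ee_rot: [[0.966, -0.259, -0.009], [-0.259, -0.966, 0.0], [-0.008, 0.002, -1.0]]
contact_force: [0.1, 0.6, -0.2]
finger_gap: 0.0
time: 27.28
tool_pos: [0.4231, 0.3706, 0.0649]
ee_rot: [[0.966, -0.26, -0.008], [-0.26, -0.966, 0.001], [-0.008, 0.001, -1.0]]
contact_force: [-3.0, 0.0, 5.9]
finger_gap: 0.0
time: 27.52
tool_pos: [0.4229, 0.3711, 0.0532]
ee_rot: [[0.965, -0.26, -0.008], [-0.26, -0.966, 0.002], [-0.009, 0.0, -1.0]]
contact_force: [-2.4, 0.9, 6.2]
finger_gap: -0.0001
```

```bash
python3 -m jog '[0,0,0.2,0,0,0,0,0,0.15,0,0,0]' -; python3 -m jog '[0,0,0.1,0,0,0]' -;  python3 -m jog '[0,0,0.1,0,0,0]' -
```

```text
time: 27.78
tool_pos: [0.4224, 0.3715, 0.0479]
ee_rot: [[0.965, -0.26, -0.009], [-0.26, -0.966, 0.002], [-0.009, 0.0, -1.0]]
contact_force: [-9.7, -7.9, 45.3]
finger_gap: 0.0001
time: 27.9
tool_pos: [0.4224, 0.3714, 0.048]
ee_rot: [[0.966, -0.26, -0.009], [-0.26, -0.966, 0.002], [-0.009, 0.0, -1.0]]
contact_force: [-9.3, -7.9, 32.4]
finger_gap: -0.0004
time: 28.02
tool_pos: [0.4224, 0.3714, 0.0481]
ee_rot: [[0.966, -0.26, -0.009], [-0.26, -0.966, 0.002], [-0.009, 0.0, -1.0]]
contact_force: [-7.2, -5.8, 25.1]
finger_gap: -0.0005
```

```bash
python3 -m jog '[0,0,-0.4,0,0,0,0,0,-0.9,0,0,0,0,0,-0.9,0,0,0,0,0,-0.9,0,0,0,0,0,-0.9,0,0,0,0,0,-0.9,0,0,0,0,0,-0.9,0,0,0,0,0,-0.9,0,0,0,-0.8,0,-0.2,0,0,0,-0.9,0,0,0,0,0,-0.9,0,0,0,0,0,0,0,0,0,0,0]' -
python3 - <<'E'
from tg import *
st()
save('side','s8',(220,95,420,295),1);a=cv2.imread('pics/raw_s8.png')[110:300,230:400]
save('top','t8');b=cv2.imread('pics/raw_t8.png')[160:270,195:470]
a=cv2.resize(a,None,fx=3,fy=3,interpolation=cv2.INTER_CUBIC);cv2.imwrite('pics/s8.png',a)
cv2.imwrite('pics/t8.png',cv2.resize(b,None,fx=2.9,fy=2.9,interpolation=cv2.INTER_CUBIC))
E
```

```text
time: 29.52
tool_pos: [0.37, 0.386, 0.1981]
ee_rot: [[0.966, -0.259, -0.005], [-0.259, -0.966, 0.006], [-0.006, -0.005, -1.0]]
contact_force: [-0.5, -0.3, -0.1]
finger_gap: -0.0002
t 29.525 q [0.799 0.249 1.861 0.009 1.031 1.056] p [0.37  0.386 0.198] F [-0.54  -0.29  -0.085] gap -0.0001890938539571134
```

View pics/s8.png

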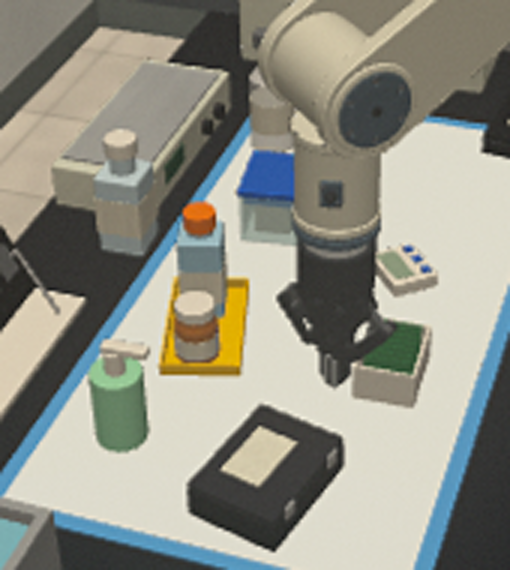

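View pics/t8.png

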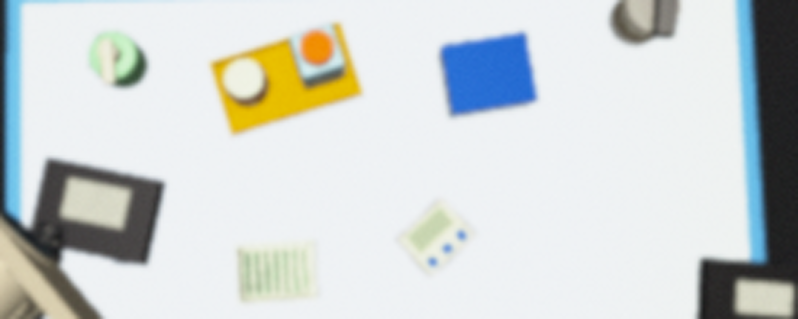

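The side and top views show four things:
- The bottle stands upright in the tray with its cap low, at side (200,220).
- The slide box is shut, at side (265,475).
- The dish lid is down.
- The other items are in place and the arm touches nothing.

I'll hand it in.

```bash
python3 -c "
from bench import *
print(finish_job())"
```

```text
the job is handed in; nothing more can be done
None
```

The job is done and handed in at about 29.6 s of the 72 s limit.

- **Bottle:** I stood it upright in the free half of the yellow tray and let go only after it touched the floor. The first touch read about 21 N with the gripper tilted about 2°, so I levelled it and set it down again before opening the fingers.
- **Cap:** I then pressed it until the fingertips stopped at 154.1 mm, at 38 N. Fully home on the tray floor should be 154 mm.
- **Dish lid:** It stopped at 85.1 mm, at 52 N (85.5 mm when seated).
- **Slide box lid:** It stopped at 48 mm, at 45 N (about 48.5 mm when shut).

In the last side and top views the bottle is upright inside the tray walls, the slide box is shut and the blue lid is down. The jar and the other items look unmoved, and the arm is clear. No check failed or disagreed, but I judged the cap and lids as home from the finger height and the force stop, not from a close-up look. The dish and slide box presses went above 40 N. They were made with the fingertips, so I took the 40 N limit on the arm and gripper body as not applying.

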